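Find the rocking tea-tin lid and press it home

TASK

One of the three tea-tin lids in the tray is not properly seated. Going from the robot's left to its right, try all three with a light fingertip press near the rim to find the one that rocks, and only then press that one firmly in the middle until it sits level and fully home like the others. Press only: do not lift any lid off, and leave the coffee pot, cups, saucers and pitcher where they stand.

Things in the scene. Friction and masses are not known exactly. Their poses are not given: they have to be found in the camera images.
- tray: Wooden tray, 115 mm (its x) by 375 mm (its y) with a 30 mm high edge, fixed to the table, with three identical green tea tins (76 mm across, rim 100 mm above the table) standing fixed in it in a row along its y axis, 120 mm apart. Origin under the tray's centre at table height; the tray's +y end is the robot's left.
- coffee_pot: White ceramic coffee pot, 112 mm across, 214 mm tall, with spout and handle reaching 95 mm from its axis; loose, off the tray's left end. Leave alone. Origin at the centre of its underside, z up.
- pitcher: Empty yellow plastic juice pitcher, 104 mm across, 170 mm tall, handle reaching 91 mm from its axis; loose, off the tray's right end. Leave alone. Origin at the centre of its underside, z up.
- lid_left_top (a point): Centre of the top face of the left lid, z axis up. The three lids are identical: a brass disc 78 mm across, 5 mm thick, with a 62 mm plug reaching 12 mm below it into the tin's 68 mm mouth (up to 3 mm of sideways play). Fully home, the disc lies level on the tin's rim and this point is at z = 0.105; a home lid does not give at all when pressed.
- lid_middle_top (a point): Centre of the top face of the middle lid, z axis up; same as the left lid. The badly seated lid (any of the three) stands 5 mm too high, balanced on a stuck 10 mm wide seal under its middle: a light press (3 to 6 N) near its rim tips it about 9 degrees, down on the pressed side and up on the other; it may tip back when let go.
- lid_right_top (a point): Centre of the top face of the right lid, z axis up; same as the left lid. To seat the bad lid, press its middle (within 8 mm of the centre) with 18 to 25 N: it gives at about 13 N, slides 5 mm down and stays home. Pressed less than that it does not go down; pressed near the rim it only tips.
- mouth_left (a point): Centre of the mouth of the left tin, at rim height (z = 0.100); fixed in the tray.
- mouth_middle (a point): Centre of the mouth of the middle tin, at rim height (z = 0.100); fixed in the tray.
- mouth_right (a point): Centre of the mouth of the right tin, at rim height (z = 0.100); fixed in the tray.
- saucer1: White saucer, 124 mm across, 12 mm high, loose, beyond the tray. Leave alone. Origin at the centre of its underside.
- cup1: Blue cup with a handle, 80 mm across, 60 mm high, standing on saucer 1. Leave alone. Origin at the centre of its underside.
- saucer2: White saucer, 124 mm across, 12 mm high, loose, beyond the tray. Leave alone. Origin at the centre of its underside.
- cup2: Blue cup with a handle, 80 mm across, 60 mm high, standing on saucer 2. Leave alone. Origin at the centre of its underside.
- lid_left: The left lid itself; origin at the centre of the disc's underside, 5 mm below point lid_left_top, same axes.
- lid_middle: The middle lid itself; origin at the centre of the disc's underside, 5 mm below point lid_middle_top, same axes.
- lid_right: The right lid itself; origin at the centre of the disc's underside, 5 mm below point lid_right_top, same axes.
Things that resemble listed ones, but are neither listed nor needed, are in the scene too. What is shaped like the lid_middle but black, orange or white is not meant.

How it is judged (in metres and radians):
On the way, in this order (a step that is already met when the one before it is completed fails the run):
1. the left lid is pressed near its rim with the fingers (over 1 N, the grasp point more than 10 mm to the side of the lid's centre) (contact force between the fingers and lid_left above 1 N and horizontal distance between the grasp point and lid_left_top above 0.01 m), for 0.05 s.
2. the middle lid is pressed near its rim with the fingers (over 1 N, the grasp point more than 10 mm to the side of the lid's centre) (contact force between the fingers and lid_middle above 1 N and horizontal distance between the grasp point and lid_middle_top above 0.01 m), for 0.05 s.
3. the right lid is pressed near its rim with the fingers (over 1 N, the grasp point more than 10 mm to the side of the lid's centre) (contact force between the fingers and lid_right above 1 N and horizontal distance between the grasp point and lid_right_top above 0.01 m), for 0.05 s.
4. only after all three were tried, the badly seated lid is pressed home: all three lids level and down on their rims (height (world z) of each of lid_left_top, lid_middle_top, lid_right_top below 0.1068 m and angle between each of lid_left_top, lid_middle_top, lid_right_top's own z axis and vertical below 0.04 rad and horizontal distance between lid_left_top and mouth_left below 0.008 m and horizontal distance between lid_middle_top and mouth_middle below 0.008 m and horizontal distance between lid_right_top and mouth_right below 0.008 m), for 0.2 s.
At the end, for the whole second after the job is handed in: All three lids level (within 0.04 rad) and fully down in their tins (top face below 106.8 mm, home being 105 mm; within 8 mm of the mouth's centre); pot, pitcher, cups and saucers within 25 mm of where they stood (all of step 4 and distance of each of coffee_pot, pitcher, saucer1, saucer2, cup1, cup2 from where it was at the start of the episode below 0.025 m); the robot touches nothing.
It fails at once if a lid is lifted or carried (over 18 mm from its start) (distance of any of lid_left_top, lid_middle_top, lid_right_top from where it was at the start of the episode above 0.018 m).
It fails at once if the pot, the pitcher, a cup or a saucer is shoved more than 25 mm or tipped over 0.3 rad (distance of any of coffee_pot, pitcher, saucer1, saucer2, cup1, cup2 from where it was at the start of the episode above 0.025 m or angle between any of coffee_pot, pitcher, saucer1, saucer2, cup1, cup2's own z axis and vertical above 0.3 rad).
It also fails if it takes over 54 s, if anything falls off the work surface, if the arm or the gripper's body presses on something with over 40 N, if the wrist force passes 120 N, or if a joint passes its speed limit or range.

ROBOT

A 7-joint arm with a two-finger parallel gripper is mounted at the origin on the work surface. World frame = base frame: x ahead of the robot, y to its left, z up, the work surface at z = 0. Lengths are in m, angles in degrees, forces in N, time in s.
With the tool pointing down it reaches from about 0.4 to 0.9 m from the base axis. Payload 5.5 kg.
Tool frame: the origin (TCP) lies at the very end of the fingers, on their centre line; the grasp point (between the pads) lies 19 mm behind it; z points along the fingers, y is the line along which they close (so a half turn about z gives the same grasp; the last joint's range is limited). The gripper opens to 85 mm and grips with 20 to 120 N. Pads are 22 mm wide; open, the fingers measure 114 mm over their backs; the gripper's body (76 mm by 85 mm) begins 54 mm behind the grasp point. The pads swing forward as they close: fully open they stand 13 mm farther back than shut.
Start: joints at [-54.878, 28.699, -24.465, 88.831, 12.651, 65.22, -12.049], TCP at [0.223, 0.611, 0.231] pointing down, gripper open.
Joint ranges: [-164.97, 164.97], [-17.58, 116.51], [-87.97, 89.64], [11.32, 138.91], [-80.73, 260.73], [10.89, 115.49], [-147.41, 147.41]. Speed limits (degrees/s): [147.25, 147.25, 180, 180, 180, 180, 180].

INTERFACE

Orientations are given as a 3x3 rotation matrix whose columns are the frame's x, y, z axes.
In Python, from rig import goto, line_to, move_joints, let_go, close_gripper, sleep, solve_ik, capture, camera_params, PlanningError, job_done, regions_of, current_t, current_joint_positions, current_dq, current_joint_efforts, current_tool_pos, current_eef_rot, current_contact_force, current_moment, current_width, current_grip_force gives the robot as it stands. Calls block until the motion is done:
- goto(position, orientation): joint-space move of the TCP to a pose.
- line_to(position, rot=None, rate=0.15): straight line of the TCP; rot=None keeps the orientation; rate is the mean speed in m/s.
- move_joints(angles): joint-space move.
- let_go() and close_gripper(): open the fingers fully, or close them until they stop; the grip force is fixed at half the most.
- sleep(seconds).
- solve_ik(position, orientation): joint angles nearest the present ones, or None.
- capture(name): name is "scene" or "top" or "wrist"; returns the picture (420x560x3 uint8, red, green, blue); there is no depth.
- camera_params(name): a dict with "intrinsics" (3x3 intrinsics, pixels), "k1" (the pictures are not rectified: a ray, as slopes to the right and down, at radius r is drawn at 1 + k1 r^2 times it, then the intrinsics apply), "position" and "orientation" of the camera in the world; the wrist camera has in their place "mount" (4x4, takes a point from camera to tool coordinates, whose origin is the TCP and whose axes are the flange's). Camera axes: x right, y up, looking along -z (the intrinsics and any distortion apply to the point x, -y, -z); pixel columns grow to the right and rows downward; lengths in m; the calibration is good to about 2 mm. A picture is of the moment at which its call begins: read the wrist's pose just before it. camera_params takes no time and is no camera call.
A pose or a line that the arm cannot do raises PlanningError and nothing moves.
- job_done(): hands the job in; it is judged then, once.
Trained networks look in the newest picture that a camera, given by its name, has taken for a name from the list of things; names that differ only in an ending like _2 or _b are one class to them, and where a whole thing is asked for, a point or a joint stands for the part that bears it (a point fixed in the world has none). Each returns a list of dicts, best first, with "conf" (0 to 1); they miss things now and then, are a little off and sometimes report something else, mostly with a low value. They report only what shows in the picture. A call takes as long as a camera call. They do not tell look-alikes from the thing itself.
- regions_of(query, camera): "region" (420x560 bool, what is visible of it) and "extent" ([left, top, width, height] in pixels, round what is visible of it).
Readings, each from a call of its own:
- current_t(): time.
- current_joint_positions(): joint angles.
- current_dq(): joint speeds.
- current_joint_efforts(): joint torques, N m.
- current_tool_pos(): TCP position.
- current_eef_rot(): TCP orientation.
- current_contact_force(): force on the tool from outside, world axes, zero at the start.
- current_moment(): the same for the moment, N m.
- current_width(): finger opening in m.
- current_grip_force(): force on a finger pad.
Only numpy, scipy, OpenCV 4.12 (cv2) and the standard library are available. Lean on these libraries where they do the work, as an engineer would, in place of code of your own. Each camera call takes 0.05 s, during which the arm holds its last target. There are 200 camera calls.

## Working session

There is one attempt and no reset: what is moved stays moved. The work goes in short steps, each a Python script; the robot and the scene stay as the last script left them, time stands still between calls to the robot, and variables do not carry over. Pictures are saved under pics/ and viewed, at most 10 in all, crops included, and the job is handed in when it is done.

```bash
mkdir -p pics; ls; python3 - <<'E'
from rig import *
import cv2,numpy as np
for c in("scene","top"):
    im=capture(c); cv2.imwrite(f"pics/{c}0.png",im[:,:,::-1])
    p=camera_params(c);print(c,{k:np.round(np.array(v),4).tolist() for k,v in p.items()})
    for q in("lid_middle","tray","coffee_pot","pitcher","cup1"):
        for r in regions_of(q,c):
            ys,xs=np.nonzero(r["region"]);print(q,round(r["conf"],2),r["extent"],xs.mean().round(1),ys.mean().round(1))
print(current_t())
E
```

```text
pics
scene {'intrinsics': [[494.4572, 0.0, 276.0463], [0.0, 494.4572, 214.3847], [0.0, 0.0, 1.0]], 'k1': -0.0388, 'position': [1.2262, -0.7094, 0.8746], 'orientation': [[0.735, -0.4325, 0.5222], [0.6778, 0.4473, -0.5836], [0.0188, 0.7828, 0.6219]]}
lid_middle 0.97 [210.2, 205.9, 32.5, 20.1] 225.7 215.8
lid_middle 0.84 [246.9, 192.6, 24.7, 21.5] 257.6 200.7
lid_middle 0.79 [251.7, 214.3, 34.9, 22.2] 268.9 225.1
lid_middle 0.56 [175.8, 223.3, 30.1, 23.7] 190.0 233.8
lid_middle 0.31 [310.8, 266.3, 51.1, 32.5] 338.9 288.2
tray 0.91 [191.1, 209.7, 147.5, 93.5] 263.0 255.4
tray 0.66 [266.5, 283.8, 43.0, 41.8] 282.8 303.0
coffee_pot 0.63 [311.9, 263.2, 49.4, 39.1] 337.9 286.9
coffee_pot 0.57 [336.2, 147.4, 42.9, 74.2] 355.3 184.3
coffee_pot 0.31 [194.1, 215.5, 147.2, 84.1] 263.8 255.2
coffee_pot 0.2 [264.7, 281.6, 44.2, 44.7] 282.9 302.6
pitcher 0.65 [118.8, 252.9, 71.6, 85.5] 161.5 292.7
pitcher 0.46 [252.7, 213.5, 33.9, 22.4] 268.5 224.9
cup1 0.85 [263.6, 282.5, 44.5, 43.9] 283.0 302.8
cup1 0.66 [310.9, 252.0, 44.8, 41.6] 337.4 270.3
top {'intrinsics': [[431.5333, 0.0, 277.3845], [0.0, 431.5333, 205.1115], [0.0, 0.0, 1.0]], 'k1': -0.1357, 'position': [0.5164, 0.0383, 1.138], 'orientation': [[-0.0219, 0.9983, -0.0546], [-0.9998, -0.022, -0.0024], [-0.0036, 0.0545, 0.9985]]}
lid_middle 0.82 [290.9, 180.1, 31.3, 33.8] 307.3 197.4
lid_middle 0.78 [380.3, 254.7, 28.4, 25.5] 395.4 264.7
lid_middle 0.63 [330.8, 260.7, 24.3, 31.3] 341.8 275.6
lid_middle 0.57 [281.9, 260.3, 29.1, 26.7] 296.8 271.6
tray 0.74 [231.9, 164.9, 148.8, 70.8] 303.7 201.2
coffee_pot 0.63 [139.4, 159.6, 76.8, 48.7] 180.6 182.9
pitcher 0.7 [404.8, 172.9, 70.3, 51.6] 436.2 197.3
cup1 0.82 [267.8, 107.3, 31.2, 45.4] 285.6 126.4
cup1 0.59 [322.5, 117.6, 46.9, 38.0] 350.3 136.0
0.6
```

View pics/top0.png

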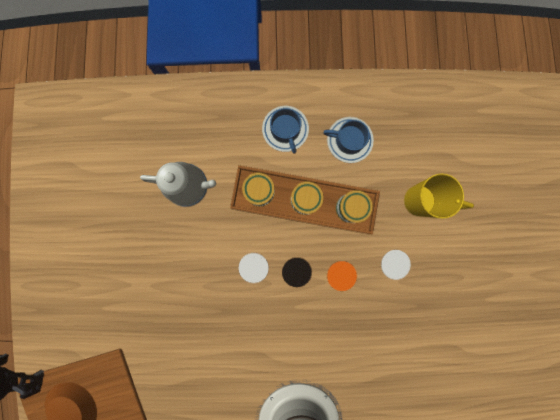

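View pics/scene0.png

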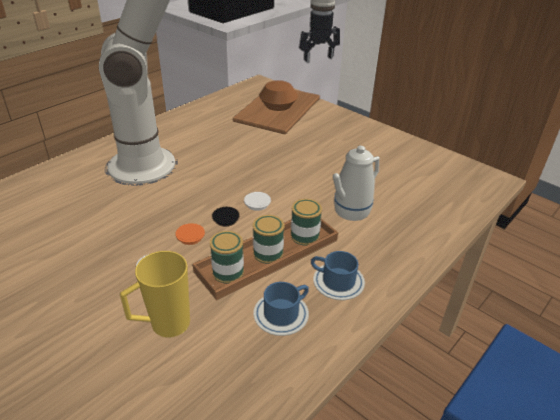

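Top view: the wanted brass lids on tins are at (258,189), (307,198) and (356,207). Look-alikes are loose discs on the table: white at (253,268) and (396,265), black at (297,272), orange at (342,276). I choose the three in the tray. The pot handle/spout is at (210,184).

```bash
cat > h.py <<'E'
from rig import *
import cv2,numpy as np
def ray(cam,uv):
    p=camera_params(cam);d=np.array([p["k1"],0,0,0,0.])
    n=cv2.undistortPoints(np.array(uv,float).reshape(-1,1,2),np.array(p["intrinsics"],float),d).reshape(-1,2)
    v=np.c_[n[:,0],-n[:,1],-np.ones(len(n))]@np.array(p["orientation"]).T
    return np.array(p["position"]),v
def at_z(cam,uv,z):
    o,v=ray(cam,uv);return o+v*((z-o[2])/v[:,2])[:,None]
def brass(im,seed,r):
    hsv=cv2.cvtColor(im,cv2.COLOR_RGB2HSV)
    m=cv2.inRange(hsv,(15,130,120),(32,255,255)); k=np.zeros_like(m);cv2.circle(k,seed,r,255,-1);m&=k
    n,l,s,c=cv2.connectedComponentsWithStats(m);i=1+s[1:,4].argmax()
    cs,_=cv2.findContours((l==i).astype(np.uint8),cv2.RETR_EXTERNAL,cv2.CHAIN_APPROX_NONE)
    return cv2.fitEllipse(cv2.convexHull(cs[0]))
E
python3 - <<'E'
from h import *
T=cv2.imread("pics/top0.png")[:,:,::-1].copy();S=cv2.imread("pics/scene0.png")[:,:,::-1].copy()
for im,c,seeds,r in((T,"top",[(258,189),(307,198),(356,207)],19),(S,"scene",[(307,208),(269,225),(227,242)],18)):
    e=[brass(im,s,r) for s in seeds];print(np.round([x[0]+x[1] for x in e],1).tolist())
    P=at_z(c,[x[0] for x in e],.105);print(P.round(4).tolist(),np.linalg.norm(np.diff(P,axis=0),axis=1))
print(at_z("top",[(180,183),(210,184),(440,197)],.15).round(3).tolist())
a=cv2.resize(T[150:250,215:395],None,fx=4,fy=4,interpolation=2);b=cv2.resize(S[190:290,195:345],None,fx=4,fy=4,interpolation=2)
o=np.hstack([a,b])
cv2.imwrite("pics/crop.png",cv2.resize(o,(800,int(400*800/o.shape[1])))[:,:,::-1])
E
```

```text
[[257.8, 188.1, 22.8, 23.0], [306.9, 197.0, 22.9, 23.2], [356.3, 206.0, 22.9, 23.1]]
[[0.6149, 0.0869, 0.105], [0.5907, -0.0305, 0.105], [0.5665, -0.149, 0.105]] [0.11991937 0.12090029]
[[305.3, 209.5, 5.1, 12.6], [262.8, 224.0, 9.5, 11.2], [225.5, 237.1, 8.7, 10.4]]
[[0.62, 0.0788, 0.105], [0.5823, -0.0374, 0.105], [0.5528, -0.1337, 0.105]] [0.12213056 0.10070033]
[[0.627, 0.265, 0.15], [0.623, 0.195, 0.15], [0.581, -0.34, 0.15]]
```

View pics/crop.png

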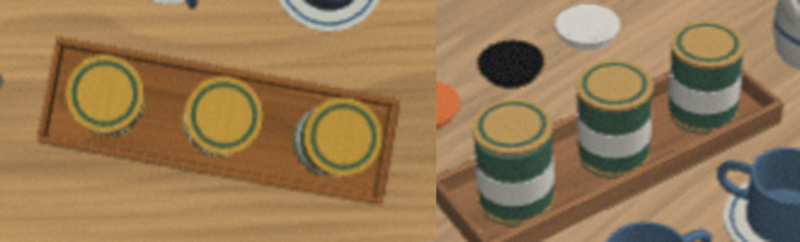

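Crop confirms three brass lids with green ring on the tins in the tray, spaced 120 mm as specified. Move above the left lid, fingers closed, going high over the pot.

```bash
cat >> h.py <<'E'
L=np.array([[.6149,.0869],[.5907,-.0305],[.5665,-.149]])
r=(L[0]-L[2])/np.linalg.norm(L[0]-L[2]); n=np.array([-r[1],r[0]])  # n: towards robot
if n[0]>0:n=-n
Y=np.array([*r,0]);Z=np.array([0,0,-1.]);R=np.c_[np.cross(Y,Z),Y,Z]
def best_R(p):
    q=np.array(current_joint_positions());out=[]
    for s in(1,-1):
        M=R*np.array([s,s,1]);j=solve_ik(p,M)
        if j is not None:out.append((np.abs(np.array(j)-q).max(),M))
    return min(out,key=lambda t:t[0])[1]
def press(xy,z0,fstop,zmin,step=.001):
    f0=current_contact_force()[2];log=[];z=z0
    while z>zmin:
        z-=step;line_to([*xy,z],rate=.02)
        f=current_contact_force()[2]-f0;log.append((round(z,4),round(current_tool_pos()[2],4),round(f,1)))
        if abs(f)>fstop:break
    return log
E
python3 - <<'E'
from h import *
close_gripper()
p=current_tool_pos();line_to([p[0],p[1],.38],rate=.3)
xy=L[0]+27*n/1000
M=best_R([*xy,.36]);goto([*xy,.36],M)
line_to([*xy,.15],rate=.25);line_to([*xy,.12],rate=.06)
print(current_t(),n,current_tool_pos(),np.round(current_joint_positions(),1),np.round(current_contact_force(),2))
E
```

```text
5.9167 [-0.97959432  0.20098501] [0.58835664 0.09235926 0.11972015] [ -5.7  28.9  -7.5 102.6   4.8  48.9  63. ] [-0.56 -0.53 -0.32]
```

```bash
python3 - <<'E'
from h import *
xy=L[0]+27*n/1000
im=capture("wrist");cv2.imwrite("pics/w0.png",im[:,:,::-1])
print(press(xy,.114,3,.097));sleep(.15);print(current_contact_force()[2],current_tool_pos()[2])
im=capture("wrist");cv2.imwrite("pics/w1.png",im[:,:,::-1])
cv2.imwrite("pics/w01.png",np.hstack([cv2.resize(cv2.imread(f"pics/w{i}.png"),(400,300)) for i in(0,1)]))
line_to([*xy,.13],rate=.1);print(current_t())
E
```

```text
[(0.113, np.float64(0.1129), np.float64(-0.8)), (0.112, np.float64(0.112), np.float64(-1.2)), (0.111, np.float64(0.1109), np.float64(-0.3)), (0.11, np.float64(0.1099), np.float64(-1.5)), (0.109, np.float64(0.1089), np.float64(-1.0)), (0.108, np.float64(0.1079), np.float64(-0.7)), (0.107, np.float64(0.1069), np.float64(-0.7)), (0.106, np.float64(0.1059), np.float64(-0.0)), (0.105, np.float64(0.1052), np.float64(0.6)), (0.104, np.float64(0.1051), np.float64(8.1))]
6.853523781504825 0.1051120828672989
9.325
```

View pics/w01.png

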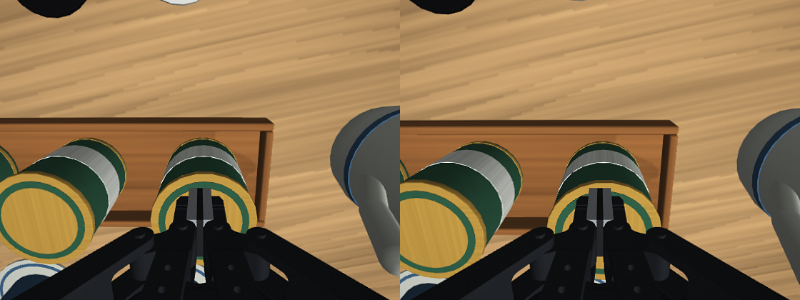

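Left picture: fingertip just inside the left lid's near rim (about (200,195)). The lid met the finger at 105 mm and did not give, so it is home. Now the middle and right lids.

```bash
python3 - <<'E'
from h import *
for i in(1,2):
    xy=L[i]+27*n/1000
    line_to([*xy,.13],rate=.15)
    line_to([*xy,.1145],rate=.06);sleep(.1)
    print([tuple(map(float,a[1:])) for a in press(xy,.1135,3,.097,.0005)]);sleep(.1);print(current_contact_force()[2],current_tool_pos()[2])
    if i==2: cv2.imwrite("pics/w2.png",capture("wrist")[:,:,::-1])
    line_to([*xy,.13],rate=.1);print(current_t())
    cv2.imwrite(f"pics/s{i}.png",capture("scene")[:,:,::-1])
E
```

```text
[(0.1131, -0.1), (0.1125, 0.4), (0.112, -0.1), (0.1115, -1.0), (0.1109, -1.1), (0.1104, -0.4), (0.1099, -0.8), (0.1095, 0.0), (0.109, -0.6), (0.1085, -1.4), (0.108, -0.3), (0.1075, -0.5), (0.107, -1.2), (0.1065, -0.3), (0.1059, -0.6), (0.1055, -0.4), (0.1052, 1.4), (0.1051, 6.0)]
5.868916168119562 0.10512490181184846
15.7917
[(0.1131, -0.6), (0.1125, -0.9), (0.112, -0.5), (0.1114, -0.1), (0.111, -0.9), (0.1105, 0.0), (0.11, -1.4), (0.1095, 0.1), (0.109, 0.9), (0.1084, 1.3), (0.1079, 2.1), (0.1076, 4.0)]
5.20152706372013 0.1076030516621033
20.8333
```

The right lid is the bad one: contact came at about 109.5 mm and it gave 2 mm under light force, while the other two were rigid at 105. All three are tried, so press the right one in the middle.

```bash
python3 - <<'E'
from h import *
xy=L[2]+[-.0002,.0009]
line_to([*xy,.13],rate=.1);line_to([*xy,.1145],rate=.06);sleep(.1)
print([tuple(map(float,a)) for a in press(xy,.1125,18,.100,.0005)]);sleep(.3);print(current_contact_force()[2],current_tool_pos())
line_to([*xy,.13],rate=.1);line_to([*xy,.30],rate=.25);
p=[.42,-.2,.34]
try: line_to(p,rate=.25)
except PlanningError as e: print(e)
print(current_t(),current_tool_pos())
T=capture("top");S=capture("scene")
o=np.hstack([cv2.resize(a,None,fx=4,fy=4,interpolation=2)[:400] for a in(T[150:250,215:395],S[190:290,195:345])])
cv2.imwrite("pics/end.png",cv2.resize(o,(800,int(400*800/o.shape[1])))[:,:,::-1])
E
```

```text
[(0.112, 0.112, -0.0), (0.1115, 0.1115, -0.1), (0.111, 0.111, -0.2), (0.1105, 0.1105, -0.3), (0.11, 0.1102, 1.0), (0.1095, 0.1101, 5.6), (0.109, 0.11, 8.0), (0.1085, 0.1099, 9.6), (0.108, 0.1095, 11.3), (0.1075, 0.1091, 12.0), (0.107, 0.1086, 11.8), (0.1065, 0.1081, 12.0), (0.106, 0.1076, 11.6), (0.1055, 0.1071, 11.8), (0.105, 0.1066, 11.7), (0.1045, 0.1061, 11.8), (0.104, 0.1056, 12.1), (0.1035, 0.1052, 12.8), (0.103, 0.1051, 15.4), (0.1025, 0.1051, 19.5)]
19.597412643510577 [ 0.56673184 -0.14822754  0.10507187]
29.1833 [ 0.42081238 -0.19917104  0.33936172]
```

View pics/end.png

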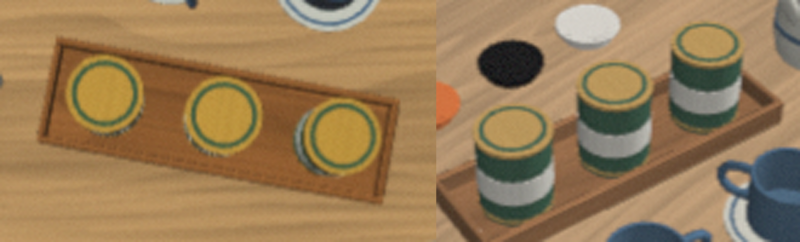

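The lid gave at about 12 N, slid 5 mm and stopped hard at 105 mm. The picture shows the right lid now lower and level (right crop, about (514,130)), and the cups and pot edge in view have not moved.

```bash
python3 -c "
from rig import *
print(job_done())"
```

```text
the job is handed in; nothing more can be done
None
```

I tried all three lids left to right; the right one rocked, and I pressed it home in the middle with about 19.5 N until it stopped hard at 105 mm, level like the others, then handed the job in at about 29 s (no verdict was returned).

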